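# Draw the release plate from under a stack and park it

### The arm

A 7-joint arm with a two-finger parallel gripper is mounted at the origin on a cart in front of the work surface, level with it; the furniture and walls round the work are solid. World frame = base frame: x ahead of the robot, y to its left, z up, the work surface at z = 0. Lengths are in m, angles in rad, forces in N, time in s.
With the tool pointing down it reaches from about 0.35 to 0.9 m from the base axis. Payload 8.1 kg.
Tool frame: the origin (TCP) lies on the centre line of the jaws, within the pads' length; the fingertips stand 17 mm ahead of it and the grasp point (between the pads) lies 2 mm behind it (r.tip_reach is the distance from the TCP to the fingertips, in m); z points along the fingers, y is the line along which they close (so a half turn about z gives the same grasp; the last joint's range is limited). The gripper opens to 92 mm and grips with 3 to 60 N. Pads are 19 mm wide; open, the fingers measure 130 mm over their backs; the gripper's body (75 mm by 190 mm) begins 47 mm behind the grasp point.
Start: joints at [-1.275, 0.434, 0.025, 1.573, -0.012, 1.134, -0.075], TCP at [0.243, 0.576, 0.244] pointing down, gripper open.
Joint ranges: [-2.62, 2.62], [-0.44, 2.09], [-1.27, 1.32], [0.08, 2.57], [-1.32, 4.46], [0.12, 2], [-2.74, 2.74]. Speed limits (rad/s): [2.22, 2.22, 3.01, 3.01, 3.14, 3.14, 3.14].

### API

Orientations are given as a rotation vector (axis times angle).
In Python, from rig import r gives the robot as it stands.
- The arm moves only by the tool play_rows, never from a script. Its argument "rows" is one flat list of numbers, 7 for each row, row after row: the shift along the tool's x, y, z in m, then the turn, a rotation vector about the tool's x, y, z in degrees, then the closure, from 0 (fully open) to 1 (shut). In form: [tx, ty, tz, rx, ry, rz, fingers, tx, ty, tz, rx, ry, rz, fingers, ...]. A call has exactly 10 rows; each row shifts and turns the commanded pose from where the row before left it, along the tool's axes as they then stand; what a row does not reach is not made up. A row lasts 1/8 s, in which the tool goes at most 62.5 mm and 10.7 degrees, less where a joint would pass 70% of its speed; a pose out of reach is approached as far as the arm can. A call is refused whole if a number of a shift passes 0.0625 or a number of a turn 10.7, either way. A call with a gripper value outside its range is refused whole. The fingers move at their own pace and stop on an object; the grip force is fixed at half the most. Time passes only in rows, so rows that do not move let the fingers close, or fill a call up. It gives the time, the measured TCP pose, the force, the opening and the grip force at its end, in the units of the state.
- r.sense(): the state, without advancing time (a new reading comes with each control period).
- r.camera(name): name is "side" or "top" or "wrist"; returns a dict with "image" (420x560x3 uint8, blue, green, red), "fov_y" (degrees; the focal length in pixels is half the picture's height over the tangent of half this angle, whatever the lens; pixels are square), "cx", "cy" (the principal point, pixels), "rvec" (rotation vector, rad) and "tvec" (3), from world to camera coordinates, as OpenCV has them. Camera axes: x right, y down, z forward; pixel columns grow to the right and rows downward; lengths in m; the calibration is good to about 2 mm. The wrist camera is an equidistant fisheye: a pixel r from the principal point sees the ray r / f radians off the axis. A picture is of the moment at which its call begins. There is no depth.
- r.sign_off(): hands the job in; it is judged then, once.
The state is a dict: "clock": time; "joint_positions": joint angles; "qd": joint speeds; "joint_efforts": joint torques, N m; "tcp_pos": TCP position; "eef_rot": TCP orientation; "force": force on the tool from outside, world axes, zero at the start; "torque": the same for the moment, N m; "opening": finger opening in m; "grasp_force": force on a finger pad.
Only numpy, scipy, OpenCV 4.12 (cv2) and the standard library are available. Lean on these libraries where they do the work, as an engineer would, in place of code of your own. Each camera call takes 0.05 s, during which the arm holds its last target. There are 200 camera calls.

### The job

Draw the release plate out from under the stack of transformers by its red handle, so that the stack comes to rest upright on the jig behind its fence, still stacked; do not touch the stack and do not force the plate but let it follow the hidden guide under the fence sideways as you feel it. Then lay the plate in the parking rack and slide it under the hood until you feel the hidden stop pin, push the pin in about 6 mm (not right through) and let go. Leave the other things alone.

Things in the scene. Friction and masses are not known exactly. Their poses are not given: they have to be found in the camera images.
- jig: Fixed flat grey base 205 x 108 x 6 mm (x -120 to +85 mm) on which plate, fence and stack stand. Origin: its underside; x runs from the plate's handle to the stack, z up; the plate is drawn out in -x, under the fence.
- fence: Fixed blue fence across the jig base, 18 x 108 mm, 36 mm high; origin on the jig's top under its middle, axes as the jig. The plate passes under it (13 mm above the bench), the stack cannot. Under it, out of sight, a pair of sprung guide rollers 42 mm apart; their middle is set up to 8 mm to either side, unknown. The plate must follow them: yield sideways to the force felt. They give 7 N/mm.
- jig_nest (a point): Point on top of the jig base behind the fence where the middle of the stack belongs (within 20 mm); axes as the jig.
- plate_grip (a point): Middle of the plate's upright red handle, 32 mm above its underside. Handle 36 (x) x 14 (y) x 45 mm: pinch across y. Plate 5 mm thick, x -20 to +140 mm of this point, 0.13 kg; 24 mm wide up to x = 86, widening to 40 mm at x = 100 and on: its wide end just fits between the fence's rollers. Clear of the fence once drawn 90 mm; drag up to 10 N. Keep under 8 N on the fence, 25 N on the rack.
- big_centre (a point): Centre of the big yellow transformer (solid body 68 x 32 x 37 mm, 0.26 kg), the bottom of the stack, standing on the plate behind the fence, long side along the guide. Its own z is up.
- mid_centre (a point): Centre of the middle transformer (52 x 24 x 28 mm), standing on the big one.
- small_centre (a point): Centre of the small transformer (28 x 30 x 28 mm), on top of the stack, whose top is 104 mm above the bench at first. Its own z is up.
- rack: Fixed parking rack. Origin: underside of its base; the plate slides in along +x, z up. 200 x 70 mm (x -102 to +98 mm). Its floor, 10 mm above the bench, is a sprung black rubber bed: gives 2.5 N/mm, 3 mm at most. Two rails 10 mm higher, 46 mm apart from x = -40 mm on, open at the top up to x = +18 mm, where a green hood begins (underside 32, top 36 mm up). Plain end first, flat, handle outside.
- rack_mouth (a point): Middle of the hood's mouth, on its floor, 10 mm above the bench; axes as the rack.
- stop_pin (a joint): How far the stop pin under the hood is pushed in, m: 0 out, 0.016 bottomed. Brass, 16 mm thick, held by friction only: it yields to about 4 N and stays where it is left. Its face at first stands 22 to 46 mm behind the hood's mouth; the setting differs each time and is not given: feel for it.
- tape_centre (a point): Bystander: roll of yellow tape lying flat, 62 mm across, 14 mm high. Centre.
- reel_centre (a point): Bystander: reel of wire standing, 54 mm across, 36 mm high. Centre.
- glue_centre (a point): Bystander: white glue bottle with a red cap, 32 mm across, 87 mm high. Centre.
Not all that is in view belongs to the job. Of the things that look like the part that bears plate_grip, the larger one is meant.

How it is judged:
By the outcome, as a careful person would: the job done as asked, in the order asked, and still so for the second after the job is handed in, with the robot touching nothing.
It also fails if it takes over 72 s, if anything falls off the work surface, if the arm or the gripper's body presses on something with over 40 N, if the wrist force passes 120 N, or if a joint passes its speed limit or range.

## Working session

There is one attempt and no reset: what is moved stays moved. The work goes in short steps, Python scripts to look and compute and a tool call to move; the robot and the scene stay as the last step left them, time stands still between calls to the robot, and variables do not carry over. Pictures are saved under pics/ and viewed, at most 10 in all, crops included, and the job is handed in when it is done.

Besides the shell and the picture viewer there is one more tool, called after "Emit:" as a command line: name --argument value ..., lists and objects as JSON in quotes. play_rows: Moves the arm, as the interface text tells. Its arguments: {"type":"object","properties":{"rows":{"type":"array","items":{"type":"number"}}},"required":["rows"]}

```bash
mkdir -p pics; cat > h.py <<'E'
import numpy as np, cv2
from rig import r
def ray(c,u,v,fish=False):
    f=210/np.tan(np.radians(c["fov_y"]/2)); R=cv2.Rodrigues(np.array(c["rvec"],float))[0]; t=np.array(c["tvec"],float).ravel()
    x,y=u-c["cx"],v-c["cy"]
    if fish:
        rr=np.hypot(x,y)+1e-9; th=rr/f; d=np.array([x/rr*np.sin(th),y/rr*np.sin(th),np.cos(th)])
    else: d=np.array([x/f,y/f,1.])
    return -R.T@t, R.T@d/np.linalg.norm(d)
def onz(c,u,v,z,fish=False):
    o,d=ray(c,u,v,fish); return o+d*(z-o[2])/d[2]
def tri(a,b):
    (o1,d1),(o2,d2)=a,b
    s=np.linalg.lstsq(np.c_[d1,-d2],o2-o1,rcond=None)[0]
    p,q=o1+d1*s[0],o2+d2*s[1]; return (p+q)/2,np.linalg.norm(p-q)
E
python3 - <<'E'
from h import *
import pickle
D={n:r.camera(n) for n in("side","top","wrist")}
pickle.dump(D,open("cams.pkl","wb"))
for n,c in D.items(): cv2.imwrite(f"pics/{n}0.png",c["image"]); print(n,c["fov_y"],c["cx"],c["cy"],-cv2.Rodrigues(np.array(c["rvec"],float))[0].T@np.array(c["tvec"]).ravel())
s=r.sense(); print(s)
E
```

```text
side 44.888572814181195 275.86933386379735 215.34681717192922 [ 0.25346408 -0.59554194  0.47010675]
top 42.92245435224318 269.6714545792765 204.95497927300173 [0.41893736 0.14955978 1.23988444]
wrist 65.70646984690485 278.1203336196076 203.51825391709116 [0.1742337  0.60452186 0.38373869]
{'clock': 0.15, 'joint_positions': array([-1.27458406,  0.43505172,  0.0249817 ,  1.5738696 , -0.01159771,
        1.13399327, -0.07510019]), 'qd': array([-5.88909773e-04, -1.20424852e-03, -2.08403199e-03, -1.83621014e-03,
       -3.08156644e-04,  5.91532624e-05,  4.29932686e-04]), 'joint_efforts': array([ 1.87980266e-03, -6.68264365e+01,  9.86345708e-01, -3.14694357e+01,
       -6.03927928e-02,  3.92914144e-02,  1.19135930e-04]), 'tcp_pos': array([0.24260923, 0.57560272, 0.24313944]), 'eef_rot': array([-6.22400156e-01, -3.07919747e+00,  1.83889414e-03]), 'force': array([-0.58059836, -0.49229384,  0.00611638]), 'torque': array([ 0.00640562, -0.01622684,  0.0051219 ]), 'grasp_force': 0.0, 'opening': 0.09169595624758227}
```

View pics/top0.png

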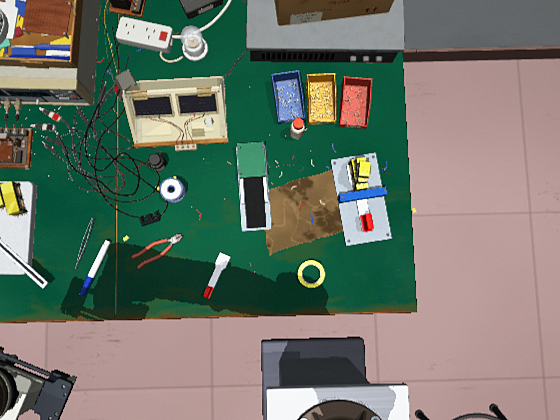

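View pics/side0.png

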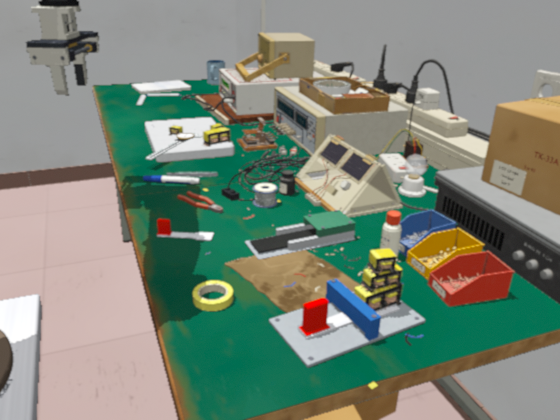

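```bash
python3 - <<'E'
from h import *
import pickle
D=pickle.load(open("cams.pkl","rb")); t,s=D["top"],D["side"]
a=cv2.resize(t["image"][130:260,225:400],None,fx=4,fy=4,interpolation=cv2.INTER_CUBIC)
cv2.imwrite("pics/topz.png",a)
b=cv2.resize(s["image"][190:360,230:430],None,fx=4,fy=4,interpolation=cv2.INTER_CUBIC)[:600]
cv2.imwrite("pics/sidez.png",b)
for n,c in D.items():
  if n=="wrist":continue
  hsv=cv2.cvtColor(c["image"],cv2.COLOR_BGR2HSV)
  for nm,lo,hi in(("red",(0,170,80),(6,255,255)),("blue",(102,150,60),(125,255,255)),("hood",(60,100,90),(85,200,255)),("yel",(24,120,120),(34,255,255)),("black",(0,0,0),(180,255,45))):
    m=cv2.inRange(hsv,lo,hi)
    cs,_=cv2.findContours(m,cv2.RETR_EXTERNAL,cv2.CHAIN_APPROX_NONE)
    for k in cs:
      if cv2.contourArea(k)>60:
        x,y,w,h=cv2.boundingRect(k)
        if (n=="top" and 190<x<400 and y>110) or (n=="side" and x>140 and y>150):
          print(n,nm,np.round(cv2.minAreaRect(k)[0],1),np.round(cv2.boxPoints(cv2.minAreaRect(k)),1).tolist())
for u,v in((365,200),(252,175),(0,200)): print(onz(t,u,v,0))
E
```

```text
side red [313.2 316.1] [[297.79998779296875, 299.79998779296875], [325.70001220703125, 297.5], [328.5, 332.3999938964844], [300.6000061035156, 334.70001220703125]]
side red [472.3 277.8] [[429.8999938964844, 260.29998779296875], [507.1000061035156, 247.8000030517578], [514.7999877929688, 295.29998779296875], [437.6000061035156, 307.70001220703125]]
side red [163.5 226.5] [[157.0, 219.0], [170.0, 219.0], [170.0, 234.0], [157.0, 234.0]]
side red [392.8 219. ] [[386.0, 222.8000030517578], [388.0, 212.8000030517578], [399.6000061035156, 215.10000610351562], [397.6000061035156, 225.10000610351562]]
side blue [353.7 307.2] [[319.5, 290.70001220703125], [336.3999938964844, 273.3999938964844], [388.0, 323.70001220703125], [371.1000061035156, 341.0]]
side blue [438.2 217.8] [[427.29998779296875, 213.5], [445.3999938964844, 208.60000610351562], [449.0, 222.10000610351562], [431.0, 227.0]]
side blue [414.7 223.1] [[396.79998779296875, 220.39999389648438], [427.3999938964844, 210.1999969482422], [432.6000061035156, 225.8000030517578], [402.0, 236.0]]
side blue [151.5 178. ] [[143.0, 175.0], [160
[... 2928 characters left out ...]
56]]
top hood [250.7 159.3] [[235.8000030517578, 142.89999389648438], [263.0, 140.89999389648438], [265.6000061035156, 175.6999969482422], [238.3000030517578, 177.6999969482422]]
top yel [363.9 166.7] [[356.3999938964844, 158.0], [368.5, 156.1999969482422], [371.5, 175.5], [359.3999938964844, 177.3000030517578]]
top black [312.5 339. ] [[262.0, 337.0], [363.0, 337.0], [363.0, 341.0], [262.0, 341.0]]
top black [254.5 201.8] [[243.3000030517578, 177.60000610351562], [262.20001220703125, 176.1999969482422], [265.70001220703125, 226.10000610351562], [246.8000030517578, 227.39999389648438]]
[ 0.5708111  -0.08257716  0.        ]
[0.63652738 0.18064227 0.        ]
[0.59160785 0.770014   0.        ]
```

View pics/topz.png

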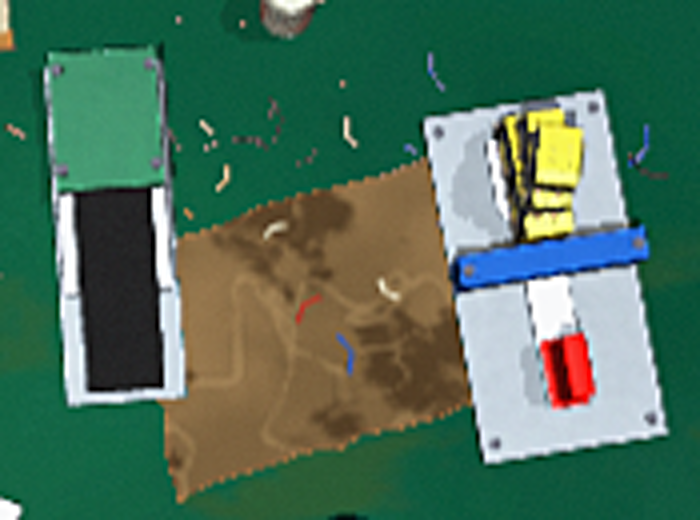

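View pics/sidez.png

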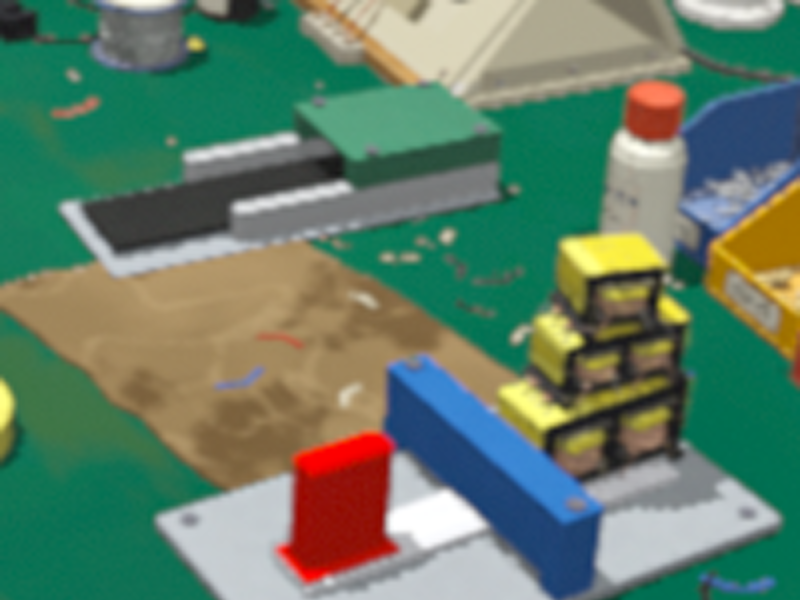

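```bash
python3 - <<'E'
from h import *
import pickle
D=pickle.load(open("cams.pkl","rb")); t,s=D["top"],D["side"]
T=lambda x,y:(x/4+225-.375,y/4+130-.375); S=lambda x,y:(x/4+230-.375,y/4+190-.375)
J=np.array([onz(t,*T(*p),.006) for p in((425,118),(603,90),(667,434),(486,463))])
print("jig",J.round(4).tolist(), [np.linalg.norm(J[i]-J[i-1]).round(4) for i in range(4)])
d=(J[0]+J[1]-J[2]-J[3]); print("jig yaw",np.degrees(np.arctan2(d[1],d[0])), "ctr",J.mean(0))
F=np.array([onz(t,u,v,.042) for u,v in((337.3,193.6),(385.7,185.9),(387,194.4),(338.7,202.2))]); d=F[0]-F[1];print("fence",F.mean(0),np.degrees(np.arctan2(-d[0],d[1])))
H=np.array([onz(t,*T(*p),.036) for p in((47,53),(160,45),(166,184),(58,192))]); print("hood",H.round(4).tolist(),[np.linalg.norm(H[i]-H[i-1]).round(4) for i in range(4)])
B=np.array([onz(t,*T(*p),.006) for p in((70,405),(185,396))]);print("rack near end",B.round(4).tolist())
for nm,a,b in(("hood mouth L",(58,192),(294,104)),("hood mouthR",(166,184),(350,165)),("handle top near R",(592,402),(299,462)),("fence top R near",(648,256),(588,512)),("fence top L far",(455,260),(428,358)),("hood far R",(160,45),(500,128))):
    print(nm,*tri(ray(t,*T(*a)),ray(s,*S(*b))))
# tops
print("handle top",onz(t,*T(577,368),.06))
E
```

```text
jig [[0.6688, -0.0056, 0.006], [0.683, -0.1111, 0.006], [0.4798, -0.1384, 0.006], [0.4657, -0.0331, 0.006]] [np.float64(0.2049), np.float64(0.1064), np.float64(0.205), np.float64(0.1062)]
jig yaw 7.669135361040913 ctr [ 0.57435379 -0.07204372  0.006     ]
fence [ 0.57947026 -0.06899289  0.042     ] 7.701893559110764
hood [[0.706, 0.2141, 0.036], [0.7091, 0.149, 0.036], [0.628, 0.1475, 0.036], [0.6248, 0.2092, 0.036]] [np.float64(0.0813), np.float64(0.0651), np.float64(0.0811), np.float64(0.0618)]
rack near end [[0.5051, 0.2061, 0.006], [0.5087, 0.1395, 0.006]]
hood mouth L [0.6252047  0.20915112 0.03565668] 0.0006257463918060538
hood mouthR [0.62780284 0.14781379 0.03263833] 0.0016174901917206282
handle top near R [ 0.49649075 -0.08561114  0.05871599] 0.0011017696723996926
fence top R near [ 0.582373   -0.12581132  0.04422281] 0.008057470846636735
fence top L far [ 0.58124265 -0.01604172  0.03858278] 0.002989259925826931
hood far R [0.70727944 0.14962528 0.03785542] 0.0029323206735641593
handle top [ 0.51495285 -0.07772879  0.06      ]
```

Emit:
play_rows --rows '[-0.042,-0.041,0,0,0,0,0,-0.042,-0.041,0,0,0,0,0,-0.042,-0.041,0,0,0,0,0,-0.042,-0.041,0,0,0,0,0,-0.042,-0.041,0,0,0,0,0,-0.042,-0.041,0,0,0,0,0,-0.042,-0.041,0,0,0,0,0,-0.042,-0.041,0,0,0,0,0,-0.042,-0.041,0,0,0,0,0,-0.042,-0.041,0,0,0,0,0]'

```text
clock: 1.4
tcp_pos: [0.4709, 0.0332, 0.2438]
eef_rot: [0.622, 3.079, 0.001]
force: [1.3, 1.0, -0.9]
opening: 0.0917
grasp_force: 0.0
```

Emit:
play_rows --rows '[-0.0287,-0.0283,0,0,0,0,0,-0.0287,-0.0283,0,0,0,0,0,-0.0287,-0.0283,0,0,0,0,0,0,0,0.015,0,0,-6.1,0,0,0,0.015,0,0,-6.1,0,0,0,0.01,0,0,-6.1,0,0,0,0,0,0,-6.1,0,0,0,0,0,0,-6.1,0,0,0,0,0,0,0,0,0,0,0,0,0,0,0]'

```text
clock: 2.65
tcp_pos: [0.5168, -0.0767, 0.2037]
eef_rot: [0.206, -3.135, -0.0]
force: [0.0, 0.0, 0.2]
opening: 0.0919
grasp_force: 0.0
```

```bash
cat >> h.py <<'E'
def R0(): return cv2.Rodrigues(np.array(r.sense()["eef_rot"]))[0]
def st():
    s=r.sense(); R=cv2.Rodrigues(np.array(s["eef_rot"]))[0]
    print("t",s["clock"],"p",s["tcp_pos"].round(4),"xaxis yaw",np.degrees(np.arctan2(R[1,0],R[0,0])).round(2),"z",R[:,2].round(3),"F",s["force"].round(2),"M",s["torque"].round(2),"open",round(s["opening"],4),"g",round(s["grasp_force"],1),"q",s["joint_positions"].round(2))
E
python3 - <<'E'
from h import *
import pickle
st(); c=r.camera("wrist"); pickle.dump(c,open("w1.pkl","wb")); cv2.imwrite("pics/w1.png",c["image"])
E
```

```text
t 2.65 p [ 0.5168 -0.0767  0.2037] xaxis yaw -172.49 z [-0.  0. -1.] F [0.01 0.   0.19] M [ 0.05 -0.01 -0.03] open 0.0919 g 0.0 q [-0.18  0.31  0.29  1.89 -0.11  0.95  1.86]
```

View pics/w1.png

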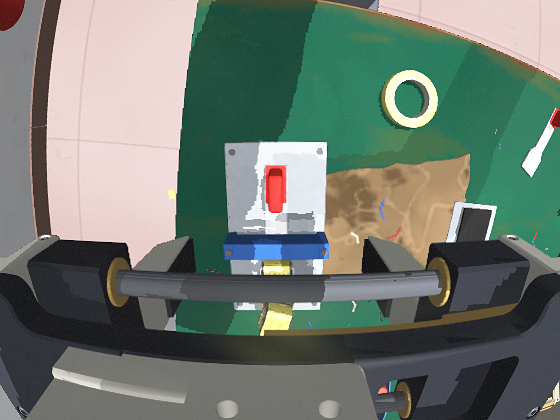

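The wrist view shows the red handle at about (276,190) on the jig, with the fence at (276,247), lined up between the fingers.

```bash
python3 - <<'E'
from h import *
import pickle
c=pickle.load(open("w1.pkl","rb"));D=pickle.load(open("cams.pkl","rb"))
hsv=cv2.cvtColor(c["image"],cv2.COLOR_BGR2HSV); m=cv2.inRange(hsv,(0,170,60),(8,255,255)); m[:,:240]=0;m[:,320:]=0;m[230:]=0
for v in range(160,218,3):
    k=np.where(m[v])[0]
    if len(k): print(v,k.min(),k.max(),hsv[v,k.min():k.max()+1:2,2].tolist())
# bright top face
a=cv2.inRange(hsv,(0,170,205),(8,255,255))&m
x,y,w,h=cv2.boundingRect(cv2.findNonZero(m)); print(x,y,w,h)
for z in(.06,.011): print(z,[onz(c,*p,z,True).round(4).tolist() for p in((x,y),(x+w,y),(x,y+h),(x+w,y+h))])
J=[onz(c,*p,.042,True).round(4).tolist() for p in((223,240),(328,240))];print(J)
E
```

```text
166 266 283 [255, 255, 255, 255, 255, 255, 255, 255, 255]
169 269 284 [253, 143, 137, 140, 143, 146, 210, 255]
172 268 282 [255, 129, 145, 153, 151, 154, 152, 242]
175 266 284 [238, 174, 141, 163, 163, 167, 172, 155, 219, 255]
178 266 285 [233, 187, 254, 254, 254, 254, 255, 255, 238, 255]
181 266 284 [221, 199, 254, 254, 254, 255, 255, 255, 240, 255]
184 266 284 [228, 193, 254, 254, 254, 255, 255, 255, 242, 255]
187 266 284 [227, 194, 253, 254, 254, 255, 255, 255, 243, 255]
190 266 285 [232, 190, 253, 254, 254, 255, 255, 255, 243, 255]
193 266 285 [232, 187, 253, 254, 254, 255, 255, 254, 243, 255]
196 266 284 [226, 197, 253, 254, 255, 255, 255, 254, 243, 255]
199 266 285 [223, 195, 253, 254, 254, 255, 255, 254, 244, 255]
202 266 284 [233, 198, 253, 254, 254, 254, 255, 254, 247, 255]
205 269 281 [238, 254, 254, 254, 254, 255, 252]
208 269 281 [234, 254, 254, 254, 254, 255, 252]
211 270 281 [237, 251, 251, 251, 251, 250]
266 166 20 47
0.06 [[0.491, -0.0908, 0.06], [0.4887, -0.0733, 0.06], [0.5342, -0.0855, 0.06], [0.5318, -0.0673, 0.06]]
0.011 [[0.4992, -0.0916, 0.011], [0.4965, -0.071, 0.011], [0.5499, -0.0854, 0.011], [0.5471, -0.064, 0.011]]
[[0.5744, -0.1253, 0.042], [0.5604, -0.0199, 0.042]]
```

```bash
python3 - <<'E'
from h import *
import pickle
c=pickle.load(open("w1.pkl","rb"));D=pickle.load(open("cams.pkl","rb"));t=D["top"]
for z in(.06,): print([onz(c,*p,z,True).round(4).tolist() for p in((275.5,195),(275.5,177),(275.5,212.5),(269,195),(282,195))])
# top-view: bright top face of handle
hsv=cv2.cvtColor(t["image"],cv2.COLOR_BGR2HSV)
print(hsv[212:234,356:378,2])
for p in((369.2,222),): print(tri(ray(t,*p),ray(c,275.5,195,True)))
E
```

```text
[[0.5162, -0.0791, 0.06], [0.4998, -0.0812, 0.06], [0.5326, -0.0769, 0.06], [0.517, -0.0849, 0.06], [0.5154, -0.0732, 0.06]]
[[228 198 118 255 254 252 252 255 249 223 216 212 224 137 176 225 221 217
  217 217 218 217]
 [226 218 114 255 255 255 255 255 232 176 173 180 210 201 192 228 229 221
  216 216 216 217]
 [224 231 164 255 248 236 246 210 179 108 242 245 249 254 255 171 228 225
  219 216 217 215]
 [224 228 194 255 238 231 206 152 120 129 255 255 252 254 255 158 224 223
  219 220 218 220]
 [207 206 193 229 255 255 163  70  75 116 255 255 250 251 255 197 226 224
  220 220 220 221]
 [188 188 193 161 248 255 147  76  79  70 255 255 250 250 254 235 228 226
  220 218 218 218]
 [190 191 195 129 222 255 193  90  83  58 255 255 250 250 253 246 235 231
  218 216 214 216]
 [189 193 194 150 175 255 210  97  80  62 245 255 251 250 252 253 174 226
  221 218 214 220]
 [191 192 192 186 177 255 232  99  77  74 210 255 252 249 252 255 139 224
  226 221 218 219]
 [189 192 192 201 207 255 255 124  74  77 128 255 254 249 251 255 165 227
  227 217 220 221]
 [195 191 191 198 192 251 255 130  71  79  58
[... 455 characters left out ...]
31  71  76  93 255 255 251 253 255 234
  224 225 216 217]
 [194 192 194 195 201 149 247 255 148  74  76  62 255 255 252 248 237 198
  224 223 218 218]
 [216 195 195 195 200 133 218 255 186  80  75  67 177 193 224 245 186 206
  228 223 220 222]
 [230 200 190 191 194 174 162 255 248 194 155 194 231 209 199 232 166 227
  230 227 222 222]
 [228 214 211 210 212 200 192 255 255 225 163 190 246 239 208 196 207 225
  229 225 224 221]
 [226 224 225 223 227 216 227 240 229 200 192 210 240 237 233 232 228 223
  226 225 224 222]
 [225 222 222 222 225 226 227 231 232 233 234 230 228 225 225 223 223 223
  224 224 224 222]]
(array([ 0.51465426, -0.07851612,  0.06282498]), np.float64(0.0019988472620564037))
```

Emit:
play_rows --rows '[0.0015,-0.002,0.03,0,0,0,0,0,0,0.03,0,0,0,0,0,0,0.03,0,0,0,0,0,0,0.03,0,0,0,0,0,0,0.02,0,0,0,0.4,0,0,0.015,0,0,0,0.5,0,0,0.01,0,0,0,0.5,0,0,0,0,0,0,1,0,0,0,0,0,0,1,0,0,0,0,0,0,1]'

```text
clock: 3.95
tcp_pos: [0.5161, -0.0789, 0.0393]
eef_rot: [-0.209, 3.133, -0.0]
force: [-0.2, -0.1, 0.3]
opening: 0.0363
grasp_force: 0.0
```

```bash
cat >> h.py <<'E'
def js(yaw=7.6,o=(0.5155,-0.0787)):
    s=r.sense(); a=np.radians(yaw); A=np.array([[np.cos(a),np.sin(a)],[-np.sin(a),np.cos(a)]])
    print("t",round(s["clock"],2),"rel mm",(1e3*A@(s["tcp_pos"][:2]-np.array(o))).round(2),"z",s["tcp_pos"][2].round(4),"F",(A@s["force"][:2]).round(2),s["force"][2].round(2),"M",(A@s["torque"][:2]).round(3),s["torque"][2].round(3),"open",round(s["opening"],4),"g",round(s["grasp_force"],1))
E
python3 -c "
from h import *
st();js()"
```

```text
t 3.95 p [ 0.5161 -0.0789  0.0393] xaxis yaw -172.36 z [ 0.001  0.    -1.   ] F [-0.22 -0.09  0.34] M [0.09 0.01 0.04] open 0.0363 g 0.0 q [-0.11  0.54  0.22  2.04 -0.21  0.58  1.95]
t 3.95 rel mm [ 0.57 -0.23] z 0.0393 F [-0.23 -0.06] 0.34 M [0.092 0.001] 0.044 open 0.0363 g 0.0
```

Emit:
play_rows --rows '[0,0,0,0,0,0,1,0,0,0,0,0,0,1,0,0,0,0,0,0,1,0,0,0,0,0,0,1,0,0,0,0,0,0,1,0,0,0,0,0,0,1,0.001,0,0,0,0,0,1,0.001,0,0,0,0,0,1,0.002,0,0,0,0,0,1,0.002,0,0,0,0,0,1]'

```text
clock: 5.2
tcp_pos: [0.5105, -0.0796, 0.0389]
eef_rot: [-0.21, 3.133, -0.0]
force: [8.5, 1.8, -0.9]
opening: 0.0139
grasp_force: 30.0
```

```bash
python3 -c "
from h import *
st();js()"
```

```text
t 5.2 p [ 0.5105 -0.0796  0.0389] xaxis yaw -172.34 z [ 0.002 -0.    -1.   ] F [ 8.49  1.8  -0.94] M [ 0.24 -1.33  0.04] open 0.0139 g 30.0 q [-0.11  0.54  0.22  2.05 -0.21  0.57  1.96]
t 5.2 rel mm [-5.12 -0.18] z 0.0389 F [8.66 0.66] -0.94 M [ 0.059 -1.353] 0.044 open 0.0139 g 30.0
```

Emit:
play_rows --rows '[0.002,0,0,0,0,0,1,0.002,0,0,0,0,0,1,0.002,0,0,0,0,0,1,0.002,0,0,0,0,0,1,0.001,0,0,0,0,0,1,0.001,0,0,0,0,0,1,0.001,0,0,0,0,0,1,0.001,0,0,0,0,0,1,0,0,0,0,0,0,1,0,0,0,0,0,0,1]'

```text
clock: 6.45
tcp_pos: [0.4989, -0.0811, 0.0389]
eef_rot: [-0.21, 3.132, -0.0]
force: [6.5, 1.0, -1.5]
opening: 0.0141
grasp_force: 30.0
```

```bash
python3 -c "
from h import *
js()"
```

```text
t 6.45 rel mm [-16.74  -0.16] z 0.0389 F [6.59 0.12] -1.54 M [ 0.066 -1.25 ] 0.009 open 0.0141 g 30.0
```

Emit:
play_rows --rows '[0.001,0,0,0,0,0,1,0.001,0,0,0,0,0,1,0.001,0,0,0,0,0,1,0,0,0,0,0,0,1,0,0,0,0,0,0,1,0,0,0,0,0,0,1,0,0,0,0,0,0,1,0,0,0,0,0,0,1,0,0,0,0,0,0,1,0,0,0,0,0,0,1]'

```text
clock: 7.7
tcp_pos: [0.496, -0.0815, 0.0389]
eef_rot: [-0.21, 3.132, -0.0]
force: [6.5, 1.2, -2.3]
opening: 0.0138
grasp_force: 30.0
```

Emit:
play_rows --rows '[0.0005,0,0,0,0,0,1,0.0005,0,0,0,0,0,1,0.0005,0,0,0,0,0,1,0.0005,0,0,0,0,0,1,0,0,0,0,0,0,1,0,0,0,0,0,0,1,0,0,0,0,0,0,1,0,0,0,0,0,0,1,0,0,0,0,0,0,1,0,0,0,0,0,0,1]'

```text
clock: 8.95
tcp_pos: [0.4942, -0.0817, 0.0389]
eef_rot: [-0.21, 3.132, -0.0]
force: [7.4, 1.4, -3.1]
opening: 0.0136
grasp_force: 30.0
```

Emit:
play_rows --rows '[0.0005,0,0,0,0,0,1,0.0005,0,0,0,0,0,1,0.0005,0,0,0,0,0,1,0.0005,0,0,0,0,0,1,0,0,0,0,0,0,1,0,0,0,0,0,0,1,0,0,0,0,0,0,1,0,0,0,0,0,0,1,0,0,0,0,0,0,1,0,0,0,0,0,0,1]'

```text
clock: 10.2
tcp_pos: [0.4922, -0.082, 0.0389]
eef_rot: [-0.21, 3.132, -0.0]
force: [7.8, 0.8, -3.2]
opening: 0.0138
grasp_force: 30.0
```

```bash
python3 -c "
from h import *
js()"
```

```text
t 10.2 rel mm [-23.53  -0.19] z 0.0389 F [ 7.82 -0.28] -3.21 M [ 0.127 -1.352] 0.07 open 0.0138 g 30.0
```

Emit:
play_rows --rows '[0.0005,0,0,0,0,0,1,0.0005,0,0,0,0,0,1,0.0005,0,0,0,0,0,1,0,0,0,0,0,0,1,0,0,0,0,0,0,1,0,0,0,0,0,0,1,0,0,0,0,0,0,1,0,0,0,0,0,0,1,0,0,0,0,0,0,1,0,0,0,0,0,0,1]'

```text
clock: 11.45
tcp_pos: [0.4908, -0.0822, 0.0389]
eef_rot: [-0.21, 3.132, -0.0]
force: [7.6, 1.5, -3.2]
opening: 0.014
grasp_force: 30.0
```

```bash
python3 -c "
from h import *
js()"
```

```text
t 11.45 rel mm [-24.99  -0.17] z 0.0389 F [7.73 0.51] -3.16 M [ 0.047 -1.362] -0.012 open 0.014 g 30.0
```

Emit:
play_rows --rows '[0.0005,0,0,0,0,0,1,0.0005,0,0,0,0,0,1,0.0005,0,0,0,0,0,1,0.0005,0,0,0,0,0,1,0,0,0,0,0,0,1,0,0,0,0,0,0,1,0,0,0,0,0,0,1,0,0,0,0,0,0,1,0,0,0,0,0,0,1,0,0,0,0,0,0,1]'

```text
clock: 12.7
tcp_pos: [0.4888, -0.0824, 0.0389]
eef_rot: [-0.21, 3.132, -0.0]
force: [7.4, 1.2, -2.8]
opening: 0.0142
grasp_force: 30.0
```

```bash
python3 -c "
from h import *
js()"
```

```text
t 12.7 rel mm [-26.93  -0.18] z 0.0389 F [7.46 0.22] -2.79 M [ 0.107 -1.431] -0.029 open 0.0142 g 30.0
```

Emit:
play_rows --rows '[0.0005,0,0,0,0,0,1,0.0005,0,0,0,0,0,1,0.0005,0,0,0,0,0,1,0.0005,0,0,0,0,0,1,0,0,0,0,0,0,1,0,0,0,0,0,0,1,0,0,0,0,0,0,1,0,0,0,0,0,0,1,0,0,0,0,0,0,1,0,0,0,0,0,0,1]'

```text
clock: 13.95
tcp_pos: [0.4872, -0.0826, 0.0389]
eef_rot: [-0.21, 3.131, -0.0]
force: [10.3, 1.6, -4.5]
opening: 0.014
grasp_force: 30.0
```

```bash
python3 -c "
from h import *
js()"
```

```text
t 13.95 rel mm [-28.59  -0.12] z 0.0389 F [10.47  0.21] -4.52 M [ 0.162 -1.614] 0.03 open 0.014 g 30.0
```

Emit:
play_rows --rows '[0.0005,0,0,0,0,0,1,0.0005,0,0,0,0,0,1,0,0,0,0,0,0,1,0,0,0,0,0,0,1,0,0,0,0,0,0,1,0,0,0,0,0,0,1,0,0,0,0,0,0,1,0,0,0,0,0,0,1,0,0,0,0,0,0,1,0,0,0,0,0,0,1]'

```text
clock: 15.2
tcp_pos: [0.4863, -0.0826, 0.0389]
eef_rot: [-0.211, 3.131, -0.0]
force: [10.1, 1.9, -5.9]
opening: 0.0138
grasp_force: 30.0
```

```bash
python3 - <<'E'
from h import *
js()
c=r.camera("side"); cv2.imwrite("pics/s2.png",cv2.resize(c["image"][210:360,230:430],None,fx=4,fy=4,interpolation=cv2.INTER_CUBIC))
js()
E
```

```text
t 15.2 rel mm [-2.947e+01 -2.000e-02] z 0.0389 F [10.23  0.59] -5.86 M [ 0.192 -1.685] 0.066 open 0.0138 g 30.0
t 15.25 rel mm [-29.46  -0.  ] z 0.0389 F [10.31  0.63] -4.73 M [ 0.187 -1.758] 0.091 open 0.0136 g 30.0
```

View pics/s2.png

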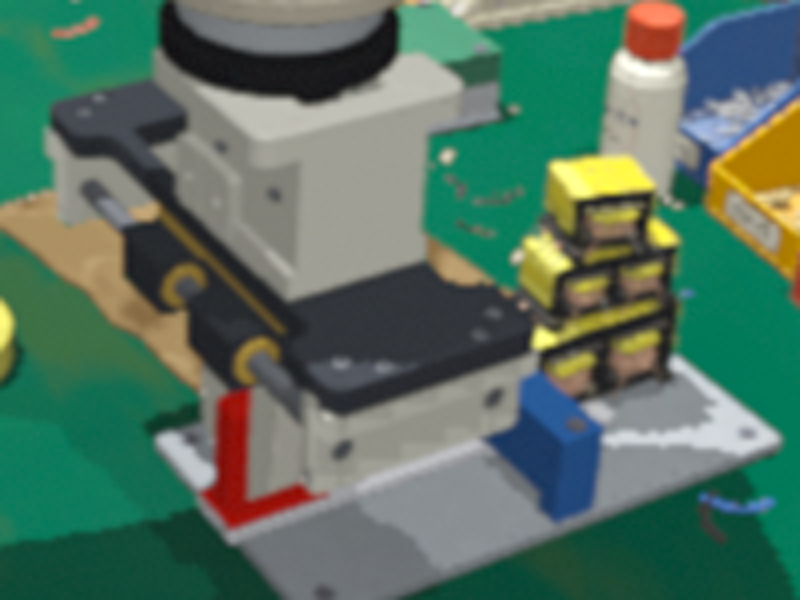

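The stack still stands upright, now against the fence, and a small +y force is building. I'll yield +y.

Emit:
play_rows --rows '[0,0.0005,0,0,0,0,1,0,0.0005,0,0,0,0,1,0,0.0003,0,0,0,0,1,0,0,0,0,0,0,1,0,0,0,0,0,0,1,0,0,0,0,0,0,1,0,0,0,0,0,0,1,0,0,0,0,0,0,1,0,0,0,0,0,0,1,0,0,0,0,0,0,1]'

```text
clock: 16.5
tcp_pos: [0.4857, -0.0819, 0.0389]
eef_rot: [-0.209, 3.132, -0.001]
force: [7.8, 0.1, -4.2]
opening: 0.0136
grasp_force: 30.0
```

```bash
python3 -c "
from h import *
js();st()"
```

```text
t 16.5 rel mm [-29.95   0.8 ] z 0.0389 F [ 7.75 -0.97] -4.19 M [-0.16  -1.419] -0.031 open 0.0136 g 30.0
t 16.5 p [ 0.4857 -0.0819  0.0389] xaxis yaw -172.35 z [ 0.003 -0.    -1.   ] F [ 7.81  0.06 -4.19] M [ 0.03 -1.43 -0.03] open 0.0136 g 30.0 q [-0.1   0.51  0.21  2.11 -0.21  0.53  1.97]
```

Emit:
play_rows --rows '[0.0005,0,0,0,0,0,1,0.0005,0,0,0,0,0,1,0.0005,0,0,0,0,0,1,0,0,0,0,0,0,1,0,0,0,0,0,0,1,0,0,0,0,0,0,1,0,0,0,0,0,0,1,0,0,0,0,0,0,1,0,0,0,0,0,0,1,0,0,0,0,0,0,1]'

```text
clock: 17.75
tcp_pos: [0.4844, -0.0817, 0.0389]
eef_rot: [-0.21, 3.132, -0.0]
force: [10.4, 0.3, -4.3]
opening: 0.0137
grasp_force: 30.0
```

```bash
python3 -c "
from h import *
js()"
```

```text
t 17.75 rel mm [-31.23   1.15] z 0.0389 F [10.3  -1.04] -4.27 M [ 0.136 -1.511] 0.037 open 0.0137 g 30.0
```

Emit:
play_rows --rows '[0,0.0005,0,0,0,0,1,0,0.0005,0,0,0,0,1,0,0.0002,0,0,0,0,1,0,0,0,0,0,0,1,0,0,0,0,0,0,1,0.0005,0,0,0,0,0,1,0.0005,0,0,0,0,0,1,0,0,0,0,0,0,1,0,0,0,0,0,0,1,0,0,0,0,0,0,1]'

```text
clock: 19.0
tcp_pos: [0.4831, -0.0809, 0.0389]
eef_rot: [-0.21, 3.132, -0.001]
force: [8.3, 0.9, -4.1]
opening: 0.0135
grasp_force: 30.0
```

```bash
python3 -c "
from h import *
js()"
```

```text
t 19.0 rel mm [-32.44   2.14] z 0.0389 F [ 8.36 -0.18] -4.12 M [-0.046 -1.49 ] -0.04 open 0.0135 g 30.0
```

Emit:
play_rows --rows '[0,0.0006,0,0,0,0,1,0.0005,0.0003,0,0,0,0,1,0.0005,0.0003,0,0,0,0,1,0.0005,0.0003,0,0,0,0,1,0.0005,0.0003,0,0,0,0,1,0,0,0,0,0,0,1,0,0,0,0,0,0,1,0,0,0,0,0,0,1,0,0,0,0,0,0,1,0,0,0,0,0,0,1]'

```text
clock: 20.25
tcp_pos: [0.4806, -0.0796, 0.0389]
eef_rot: [-0.209, 3.132, -0.001]
force: [7.1, -0.5, -2.5]
opening: 0.0139
grasp_force: 30.0
```

```bash
python3 -c "
from h import *
js()"
```

```text
t 20.25 rel mm [-34.67   3.75] z 0.0389 F [ 7.02 -1.45] -2.5 M [-0.198 -1.268] -0.148 open 0.0139 g 30.0
```

Emit:
play_rows --rows '[0.0005,0,0,0,0,0,1,0.0005,0,0,0,0,0,1,0.0005,0,0,0,0,0,1,0.0005,0,0,0,0,0,1,0,0,0,0,0,0,1,0,0,0,0,0,0,1,0,0,0,0,0,0,1,0,0,0,0,0,0,1,0,0,0,0,0,0,1,0,0,0,0,0,0,1]'

```text
clock: 21.5
tcp_pos: [0.4787, -0.0796, 0.0389]
eef_rot: [-0.21, 3.132, -0.001]
force: [7.2, -0.1, -2.7]
opening: 0.0141
grasp_force: 30.0
```

```bash
python3 -c "
from h import *
js()"
```

```text
t 21.5 rel mm [-36.63   3.96] z 0.0389 F [ 7.14 -1.03] -2.67 M [-0.037 -1.295] -0.081 open 0.0141 g 30.0
```

Emit:
play_rows --rows '[0.0005,0,0,0,0,0,1,0.0005,0,0,0,0,0,1,0.0005,0,0,0,0,0,1,0.0005,0,0,0,0,0,1,0.0005,0,0,0,0,0,1,0.0005,0,0,0,0,0,1,0,0,0,0,0,0,1,0,0,0,0,0,0,1,0,0,0,0,0,0,1,0,0,0,0,0,0,1]'

```text
clock: 22.75
tcp_pos: [0.4758, -0.0799, 0.0389]
eef_rot: [-0.21, 3.132, -0.001]
force: [7.7, 1.3, -3.6]
opening: 0.0136
grasp_force: 30.0
```

```bash
python3 -c "
from h import *
js()"
```

```text
t 22.75 rel mm [-39.47   4.04] z 0.0389 F [7.77 0.26] -3.6 M [ 0.005 -1.354] 0.011 open 0.0136 g 30.0
```

Emit:
play_rows --rows '[0.001,0.0003,0,0,0,0,1,0.001,0,0,0,0,0,1,0.001,0,0,0,0,0,1,0.001,0,0,0,0,0,1,0.001,0,0,0,0,0,1,0.001,0,0,0,0,0,1,0,0,0,0,0,0,1,0,0,0,0,0,0,1,0,0,0,0,0,0,1,0,0,0,0,0,0,1]'

```text
clock: 24.0
tcp_pos: [0.4685, -0.0806, 0.0389]
eef_rot: [-0.209, 3.134, 0.0]
force: [2.8, 0.8, 6.1]
opening: 0.0136
grasp_force: 30.0
```

```bash
python3 -c "
from h import *
js()"
```

```text
t 24.0 rel mm [-46.82   4.36] z 0.0389 F [2.91 0.37] 6.06 M [ 0.08  -0.686] 0.03 open 0.0136 g 30.0
```

Emit:
play_rows --rows '[0.001,0,0,0,0,0,1,0.001,0,0,0,0,0,1,0.001,0,0,0,0,0,1,0.001,0,0,0,0,0,1,0.001,0,0,0,0,0,1,0.001,0,0,0,0,0,1,0.001,0,0,0,0,0,1,0.001,0,0,0,0,0,1,0.001,0,0,0,0,0,1,0.001,0,0,0,0,0,1]'

```text
clock: 25.25
tcp_pos: [0.4588, -0.0819, 0.0388]
eef_rot: [-0.209, 3.134, -0.0]
force: [4.7, 0.2, 5.9]
opening: 0.0138
grasp_force: 30.0
```

```bash
python3 -c "
from h import *
js()"
```

```text
t 25.25 rel mm [-56.65   4.33] z 0.0388 F [ 4.69 -0.45] 5.85 M [ 0.068 -1.151] -0.014 open 0.0138 g 30.0
```

Emit:
play_rows --rows '[0.001,0,0,0,0,0,1,0.001,0,0,0,0,0,1,0.001,0,0,0,0,0,1,0.001,0,0,0,0,0,1,0.0015,0,0,0,0,0,1,0.0015,0,0,0,0,0,1,0.0015,0,0,0,0,0,1,0.0015,0,0,0,0,0,1,0.0015,0,0,0,0,0,1,0.0015,0,0,0,0,0,1]'

```text
clock: 26.5
tcp_pos: [0.4456, -0.0836, 0.0388]
eef_rot: [-0.209, 3.134, -0.0]
force: [4.0, 0.4, 6.0]
opening: 0.0139
grasp_force: 30.0
```

```bash
python3 -c "
from h import *
js()"
```

```text
t 26.5 rel mm [-69.91   4.36] z 0.0388 F [ 4.03 -0.15] 6.01 M [ 0.056 -1.201] 0.009 open 0.0139 g 30.0
```

Emit:
play_rows --rows '[0.0015,0,0,0,0,0,1,0.0015,0,0,0,0,0,1,0.002,0,0,0,0,0,1,0.002,0,0,0,0,0,1,0.003,0,0,0,0,0,1,0.003,0,0,0,0,0,1,0.004,0,0,0,0,0,1,0.004,0,0,0,0,0,1,0.004,0,0,0,0,0,1,0.004,0,0,0,0,0,1]'

```text
clock: 27.75
tcp_pos: [0.4165, -0.0874, 0.0387]
eef_rot: [0.209, -3.134, -0.0]
force: [4.5, 1.3, 3.9]
opening: 0.014
grasp_force: 30.0
```

```bash
python3 - <<'E'
from h import *
js();st()
c=r.camera("side"); cv2.imwrite("pics/s3.png",cv2.resize(c["image"][200:400,230:430],None,fx=3,fy=3,interpolation=cv2.INTER_CUBIC))
E
```

```text
t 27.75 rel mm [-99.3    4.43] z 0.0387 F [4.65 0.67] 3.86 M [ 0.045 -1.121] 0.037 open 0.014 g 30.0
t 27.75 p [ 0.4165 -0.0874  0.0387] xaxis yaw -172.35 z [-0.  0. -1.] F [4.52 1.28 3.86] M [ 0.19 -1.11  0.04] open 0.014 g 30.0 q [-0.08  0.44  0.21  2.27 -0.2   0.45  1.99]
```

View pics/s3.png

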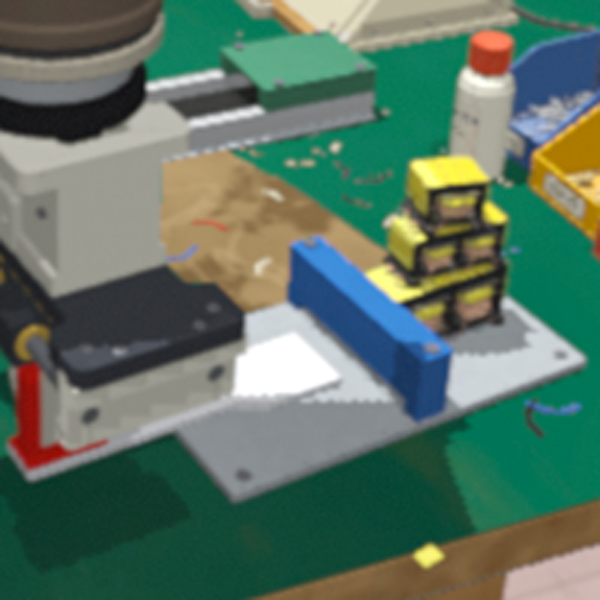

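The stack is upright on the jig behind the fence, still stacked, and the plate is clear of the fence. Now I'll lift it and carry it to the rack.

Emit:
play_rows --rows '[0,0,-0.01,0,0,0,1,0,0,-0.025,0,0,0,1,0,0,-0.025,0,0,0,1,0,0.015,-0.01,0,0,0,1,0,0.035,0,0,0,0,1,0,0.045,0,0,0,0,1,0,0.045,0,0,0,0,1,0,0.045,0,0,0,0,1,-0.015,0.035,0,0,0,0,1,-0.025,0.02,0,0,0,0,1]'

```text
clock: 29.05
tcp_pos: [0.4223, 0.1569, 0.1085]
eef_rot: [0.213, -3.13, 0.002]
force: [1.0, -0.7, -0.6]
opening: 0.0142
grasp_force: 30.0
```

Emit:
play_rows --rows '[-0.025,0.008,0,0,0,0,1,-0.02,0,0,0,0,0,1,-0.01,0,0,0,0,0,1,0,0,0,0,0,2,1,0,0,0,0,0,2,1,0,0,0,0,0,1,1,0,0,0.02,0,0,0,1,0,0,0.01,0,0,0,1,0,0,0,0,0,0,1,0,0,0,0,0,0,1]'

```text
clock: 30.3
tcp_pos: [0.4782, 0.171, 0.0791]
eef_rot: [-0.072, 3.14, 0.0]
force: [0.8, -0.1, -1.1]
opening: 0.0138
grasp_force: 30.0
```

```bash
python3 - <<'E'
from h import *
import pickle
st()
c=r.camera("top"); w=r.camera("wrist"); pickle.dump((c,w),open("p2.pkl","wb"))
a=cv2.resize(c["image"][130:260,215:315],None,fx=4,fy=4,interpolation=cv2.INTER_CUBIC)
b=np.zeros((520,960,3),np.uint8); b=np.zeros((520,800,3),np.uint8); b[:,:400]=a; b[:300,400:]=cv2.resize(w["image"],(400,300))
cv2.imwrite("pics/t2.png",b)
E
```

```text
t 30.3 p [0.4782 0.171  0.0791] xaxis yaw -177.36 z [ 0.  0. -1.] F [ 0.77 -0.15 -1.15] M [ 0.04  0.04 -0.05] open 0.0138 g 30.0 q [-0.61  0.46  0.21  2.05 -0.15  0.65  1.32]
```

View pics/t2.png

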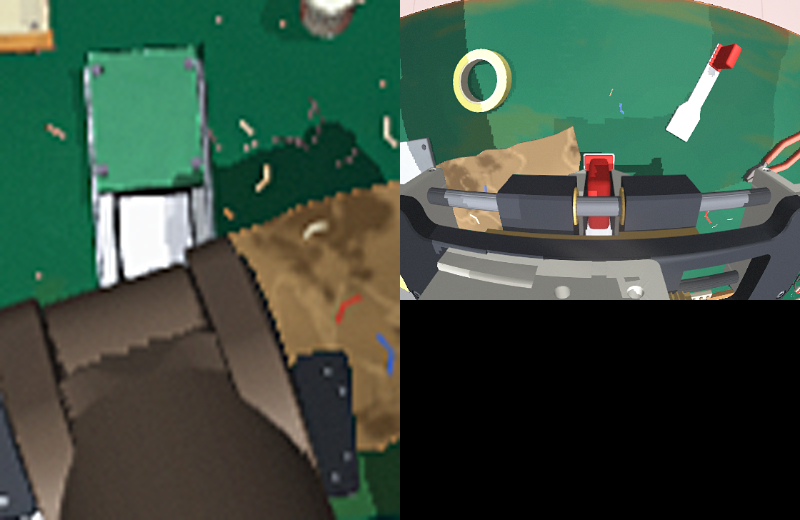

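The top view shows the plate's white end at crop (118–190, 190–275), between the two rails and just short of the hood mouth. I'll measure both edges by intensity.

```bash
python3 - <<'E'
from h import *
import pickle
c,w=pickle.load(open("p2.pkl","rb")); D=pickle.load(open("cams.pkl","rb")); t0=D["top"]
g=cv2.cvtColor(c["image"],cv2.COLOR_BGR2GRAY); g0=cv2.cvtColor(t0["image"],cv2.COLOR_BGR2GRAY)
print("now cols 236-272"); 
for v in(174,177,180,184,188,192): print(v,g[v,236:272].tolist())
print("before")
for v in(180,186,192,200,210,220): print(v,g0[v,236:272].tolist())
E
```

```text
now cols 236-272
174 [57, 46, 193, 135, 100, 99, 126, 131, 130, 128, 127, 128, 128, 129, 130, 130, 130, 127, 130, 128, 130, 136, 109, 68, 67, 67, 71, 71, 71, 67, 143, 105, 45, 36, 40, 40]
177 [60, 46, 219, 150, 85, 76, 80, 90, 100, 98, 74, 74, 57, 36, 33, 19, 13, 11, 2, 2, 0, 0, 0, 0, 0, 0, 5, 135, 130, 149, 97, 139, 59, 32, 39, 40]
180 [66, 47, 189, 149, 255, 255, 255, 116, 82, 255, 255, 255, 255, 255, 255, 255, 255, 255, 255, 255, 240, 242, 226, 209, 212, 235, 68, 174, 169, 166, 107, 143, 57, 32, 38, 39]
184 [77, 55, 95, 120, 255, 240, 254, 86, 12, 255, 255, 251, 250, 251, 250, 250, 250, 250, 251, 255, 229, 209, 203, 201, 208, 221, 84, 118, 160, 165, 159, 145, 63, 32, 36, 30]
188 [74, 72, 58, 194, 252, 237, 246, 140, 3, 255, 255, 251, 251, 250, 250, 250, 250, 250, 251, 255, 217, 197, 202, 201, 201, 208, 164, 36, 153, 170, 180, 148, 108, 48, 32, 30]
192 [73, 67, 53, 205, 221, 253, 241, 237, 51, 218, 255, 252, 251, 250, 250, 250, 250, 250, 250, 252, 255, 218, 198, 208, 194, 90, 25, 27, 39, 45, 46, 51, 54, 56, 59, 56]
before
180 [66, 47, 184, 146, 254, 255, 255, 126, 23, 33, 37, 36, 3
[... 200 characters left out ...]
 34, 36, 35, 19, 94, 255, 252, 252, 152, 95, 71, 66, 69]
192 [74, 68, 50, 198, 215, 247, 252, 255, 97, 19, 34, 35, 36, 35, 34, 36, 38, 37, 37, 36, 41, 35, 36, 38, 38, 36, 31, 1, 255, 254, 255, 131, 130, 109, 106, 111]
200 [73, 75, 65, 68, 190, 255, 253, 255, 120, 4, 32, 38, 37, 37, 33, 36, 37, 36, 35, 35, 39, 37, 34, 36, 36, 36, 31, 15, 97, 255, 255, 255, 217, 103, 110, 121]
210 [77, 75, 69, 54, 176, 224, 226, 228, 242, 141, 40, 32, 34, 39, 35, 35, 36, 35, 33, 34, 37, 33, 38, 37, 35, 35, 33, 32, 17, 228, 226, 219, 218, 236, 141, 119]
220 [74, 76, 74, 72, 41, 245, 232, 226, 229, 247, 104, 29, 32, 36, 33, 35, 35, 37, 37, 37, 36, 37, 36, 36, 35, 37, 37, 37, 29, 39, 224, 223, 217, 218, 237, 142]
```

```bash
python3 - <<'E'
from h import *
import pickle
c,w=pickle.load(open("p2.pkl","rb")); t0=pickle.load(open("cams.pkl","rb"))["top"]
M=np.array([.6266,.1782])
a=np.radians(2.7);A=np.array([[np.cos(a),np.sin(a)],[-np.sin(a),np.cos(a)]])
def q(c,u,v,z): return (1e3*A@(onz(c,u,v,z)[:2]-M)).round(2)
for v,l,rr in((180,242.95,262.55),(186,242.95,263.2),(192,243.85,263.5)):
    L,R_=q(t0,l,v,.02),q(t0,rr,v,.02);print("rail",v,L,R_,(L+R_)/2)
for v,l,rr in((210,244.95,264.5),(220,245.8,265.0)):
    L,R_=q(t0,l,v,.01),q(t0,rr,v,.01);print("bed",v,L,R_,(L+R_)/2)
for v,l,rr in((180,244.3,261.75),(184,244.5,261.9),(188,244.5,262.2)):
    L,R_=q(c,l,v,.0514),q(c,rr,v,.0514);print("plate",v,L,R_,(L+R_)/2)
print("tip",q(c,253,177.9,.0514)); print("tcp",(1e3*A@(r.sense()["tcp_pos"][:2]-M)).round(2))
E
```

```text
rail 180 [-3.7 23.3] [ -6.93 -21.89] [-5.315  0.705]
rail 186 [-17.69  24.23] [-21.02 -22.4 ] [-19.355   0.915]
rail 192 [-31.79  23.08] [-35.03 -22.1 ] [-33.41   0.49]
bed 210 [-72.51  23.68] [-75.75 -21.47] [-74.13    1.105]
bed 220 [-95.84  23.27] [-99.02 -20.97] [-97.43   1.15]
plate 180 [-9.19 19.18] [-11.99 -20.02] [-10.59  -0.42]
plate 184 [-18.32  19.34] [-21.11 -19.71] [-19.715  -0.185]
plate 188 [-27.39  19.94] [-30.23 -19.75] [-28.81    0.095]
tip [-5.81 -0.69]
tcp [-1.4836e+02 -1.0000e-01]
```

Emit:
play_rows --rows '[0,0.0012,0,0,0,0.2,1,0,0,0.008,0,0,0,1,0,0,0.01,0,0,0,1,0,0,0.008,0,0,0,1,0,0,0.004,0,0,0,1,0,0,0.003,0,0,0,1,0,0,0.001,0,0,0,1,0,0,0.001,0,0,0,1,0,0,0.001,0,0,0,1,0,0,0,0,0,0,1]'

```text
clock: 31.65
tcp_pos: [0.4781, 0.1723, 0.0428]
eef_rot: [-0.067, 3.141, 0.0]
force: [-0.5, -0.2, 0.5]
opening: 0.0136
grasp_force: 30.0
```

```bash
cat >> h.py <<'E'
def rs(): js(2.4,(.6266,.1787))
E
python3 -c "
from h import *
rs();st()"
```

```text
t 31.65 rel mm [-148.61   -0.21] z 0.0428 F [-0.47 -0.21] 0.5 M [0.016 0.009] 0.019 open 0.0136 g 30.0
t 31.65 p [0.4781 0.1723 0.0428] xaxis yaw -177.55 z [ 0.  0. -1.] F [-0.46 -0.23  0.5 ] M [0.02 0.01 0.02] open 0.0136 g 30.0 q [-0.59  0.52  0.19  2.07 -0.18  0.57  1.34]
```

Emit:
play_rows --rows '[-0.002,0,0,0,0,0,1,-0.003,0,0,0,0,0,1,-0.003,0,0,0,0,0,1,-0.003,0,0,0,0,0,1,-0.003,0,0,0,0,0,1,-0.003,0,0,0,0,0,1,-0.003,0,0,0,0,0,1,-0.002,0,0,0,0,0,1,0,0,0,0,0,0,1,0,0,0,0,0,0,1]'

```text
clock: 32.9
tcp_pos: [0.5004, 0.1731, 0.0428]
eef_rot: [-0.067, 3.14, 0.0]
force: [-0.1, -0.5, 0.2]
opening: 0.0136
grasp_force: 30.0
```

```bash
python3 -c "
from h import *
rs()"
```

```text
t 32.9 rel mm [-126.35   -0.27] z 0.0428 F [-0.12 -0.53] 0.24 M [ 0.087 -0.079] 0.019 open 0.0136 g 30.0
```

Emit:
play_rows --rows '[-0.001,0,0,0,0,0,1,-0.001,0,0,0,0,0,1,-0.001,0,0,0,0,0,1,-0.001,0,0,0,0,0,1,0,0,0,0,0,0,1,0,0,0,0,0,0,1,0,0,0,0,0,0,1,0,0,0,0,0,0,1,0,0,0,0,0,0,1,0,0,0,0,0,0,1]'

```text
clock: 34.15
tcp_pos: [0.5041, 0.1733, 0.0428]
eef_rot: [-0.067, 3.141, 0.0]
force: [0.6, 0.4, 0.3]
opening: 0.0141
grasp_force: 30.0
```

Emit:
play_rows --rows '[-0.0005,0,0,0,0,0,1,-0.0005,0,0,0,0,0,1,-0.0005,0,0,0,0,0,1,0,0,0,0,0,0,1,0,0,0,0,0,0,1,0,0,0,0,0,0,1,0,0,0,0,0,0,1,0,0,0,0,0,0,1,0,0,0,0,0,0,1,0,0,0,0,0,0,1]'

```text
clock: 35.4
tcp_pos: [0.5055, 0.1734, 0.0427]
eef_rot: [0.067, -3.141, -0.0]
force: [-1.9, -1.0, 0.4]
opening: 0.0136
grasp_force: 30.0
```

Emit:
play_rows --rows '[0,0,0,0,0,0,1,0,0,0,0,0,0,1,0,0,0,0,0,0,1,0,0,0,0,0,0,1,0,0,0,0,0,0,1,-0.0005,0,0,0,0,0,1,-0.0005,0,0,0,0,0,1,-0.0005,0,0,0,0,0,1,0,0,0,0,0,0,1,0,0,0,0,0,0,1]'

```text
clock: 36.65
tcp_pos: [0.5071, 0.1734, 0.0428]
eef_rot: [-0.067, 3.141, 0.0]
force: [-1.7, -0.4, 0.2]
opening: 0.0137
grasp_force: 30.0
```

```bash
python3 -c "
from h import *
rs()"
```

```text
t 36.65 rel mm [-119.58   -0.24] z 0.0428 F [-1.7  -0.31] 0.22 M [0.018 0.064] -0.003 open 0.0137 g 30.0
```

Emit:
play_rows --rows '[-0.0005,0,0,0,0,0,1,-0.0005,0,0,0,0,0,1,-0.0005,0,0,0,0,0,1,-0.0005,0,0,0,0,0,1,0,0,0,0,0,0,1,0,0,0,0,0,0,1,0,0,0,0,0,0,1,0,0,0,0,0,0,1,0,0,0,0,0,0,1,0,0,0,0,0,0,1]'

```text
clock: 37.9
tcp_pos: [0.5091, 0.1736, 0.0428]
eef_rot: [-0.067, 3.141, 0.0]
force: [0.4, 0.4, -0.5]
opening: 0.0136
grasp_force: 30.0
```

Emit:
play_rows --rows '[-0.0005,0,0,0,0,0,1,-0.0005,0,0,0,0,0,1,-0.0005,0,0,0,0,0,1,0,0,0,0,0,0,1,0,0,0,0,0,0,1,0,0,0,0,0,0,1,0,0,0,0,0,0,1,0,0,0,0,0,0,1,0,0,0,0,0,0,1,0,0,0,0,0,0,1]'

```text
clock: 39.15
tcp_pos: [0.5106, 0.1736, 0.0428]
eef_rot: [-0.067, 3.141, 0.0]
force: [-0.0, 0.2, -0.7]
opening: 0.0138
grasp_force: 30.0
```

Emit:
play_rows --rows '[-0.0005,0,0,0,0,0,1,-0.0005,0,0,0,0,0,1,-0.0005,0,0,0,0,0,1,-0.0005,0,0,0,0,0,1,0,0,0,0,0,0,1,0,0,0,0,0,0,1,0,0,0,0,0,0,1,0,0,0,0,0,0,1,0,0,0,0,0,0,1,0,0,0,0,0,0,1]'

```text
clock: 40.4
tcp_pos: [0.5126, 0.1737, 0.0428]
eef_rot: [-0.067, 3.141, 0.0]
force: [0.3, -0.1, -0.0]
opening: 0.0138
grasp_force: 30.0
```

Emit:
play_rows --rows '[-0.0005,0,0,0,0,0,1,-0.0005,0,0,0,0,0,1,-0.0005,0,0,0,0,0,1,-0.0005,0,0,0,0,0,1,0,0,0,0,0,0,1,0,0,0,0,0,0,1,0,0,0,0,0,0,1,0,0,0,0,0,0,1,0,0,0,0,0,0,1,0,0,0,0,0,0,1]'

```text
clock: 41.65
tcp_pos: [0.5146, 0.1738, 0.0428]
eef_rot: [-0.067, 3.141, 0.0]
force: [0.1, 0.8, -0.1]
opening: 0.0136
grasp_force: 30.0
```

Emit:
play_rows --rows '[-0.0005,0,0,0,0,0,1,-0.0005,0,0,0,0,0,1,-0.0005,0,0,0,0,0,1,-0.0005,0,0,0,0,0,1,0,0,0,0,0,0,1,0,0,0,0,0,0,1,0,0,0,0,0,0,1,0,0,0,0,0,0,1,0,0,0,0,0,0,1,0,0,0,0,0,0,1]'

```text
clock: 42.9
tcp_pos: [0.5166, 0.1738, 0.0428]
eef_rot: [-0.067, 3.141, 0.0]
force: [-1.0, 0.5, -0.5]
opening: 0.0142
grasp_force: 30.0
```

Emit:
play_rows --rows '[-0.0005,0,0,0,0,0,1,-0.0005,0,0,0,0,0,1,-0.0005,0,0,0,0,0,1,-0.0005,0,0,0,0,0,1,0,0,0,0,0,0,1,0,0,0,0,0,0,1,0,0,0,0,0,0,1,0,0,0,0,0,0,1,0,0,0,0,0,0,1,0,0,0,0,0,0,1]'

```text
clock: 44.15
tcp_pos: [0.5186, 0.1739, 0.0428]
eef_rot: [-0.067, 3.141, 0.0]
force: [-0.2, -0.1, 0.8]
opening: 0.0138
grasp_force: 30.0
```

Emit:
play_rows --rows '[-0.0005,0,0,0,0,0,1,-0.0005,0,0,0,0,0,1,-0.0005,0,0,0,0,0,1,-0.0005,0,0,0,0,0,1,0,0,0,0,0,0,1,0,0,0,0,0,0,1,0,0,0,0,0,0,1,0,0,0,0,0,0,1,0,0,0,0,0,0,1,0,0,0,0,0,0,1]'

```text
clock: 45.4
tcp_pos: [0.5206, 0.174, 0.0427]
eef_rot: [-0.067, 3.141, 0.0]
force: [-0.6, 0.1, 0.0]
opening: 0.0141
grasp_force: 30.0
```

Emit:
play_rows --rows '[-0.0005,0,0,0,0,0,1,-0.0005,0,0,0,0,0,1,-0.0005,0,0,0,0,0,1,-0.0005,0,0,0,0,0,1,0,0,0,0,0,0,1,0,0,0,0,0,0,1,0,0,0,0,0,0,1,0,0,0,0,0,0,1,0,0,0,0,0,0,1,0,0,0,0,0,0,1]'

```text
clock: 46.65
tcp_pos: [0.5223, 0.1741, 0.0427]
eef_rot: [0.067, -3.141, -0.0]
force: [-2.8, 0.3, 1.1]
opening: 0.0136
grasp_force: 30.0
```

Emit:
play_rows --rows '[-0.0005,0,0,0,0,0,1,-0.0005,0,0,0,0,0,1,0,0,0,0,0,0,1,0,0,0,0,0,0,1,0,0,0,0,0,0,1,0,0,0,0,0,0,1,0,0,0,0,0,0,1,0,0,0,0,0,0,1,0,0,0,0,0,0,1,0,0,0,0,0,0,1]'

```text
clock: 47.9
tcp_pos: [0.5229, 0.1741, 0.0426]
eef_rot: [0.067, -3.14, 0.0]
force: [-5.1, -0.1, 2.7]
opening: 0.0141
grasp_force: 30.0
```

```bash
python3 -c "
from h import *
rs();print(r.sense()['tcp_pos'])"
```

```text
t 47.9 rel mm [-103.78   -0.28] z 0.0426 F [-5.06  0.1 ] 2.72 M [0.036 0.973] 0.003 open 0.0141 g 30.0
[0.52292017 0.1740748  0.04261797]
```

Emit:
play_rows --rows '[-0.0005,0,0,0,0,0,1,-0.0005,0,0,0,0,0,1,-0.0005,0,0,0,0,0,1,-0.0005,0,0,0,0,0,1,-0.0005,0,0,0,0,0,1,-0.0005,0,0,0,0,0,1,0,0,0,0,0,0,1,0,0,0,0,0,0,1,0,0,0,0,0,0,1,0,0,0,0,0,0,1]'

```text
clock: 49.15
tcp_pos: [0.526, 0.1742, 0.0426]
eef_rot: [0.067, -3.14, 0.0]
force: [-5.4, -0.7, 1.7]
opening: 0.0139
grasp_force: 30.0
```

```bash
python3 -c "
from h import *
rs();print(r.sense()['tcp_pos'])"
```

```text
t 49.15 rel mm [-100.74   -0.26] z 0.0426 F [-5.39 -0.46] 1.75 M [0.056 0.906] 0.019 open 0.0139 g 30.0
[0.5259564  0.17422137 0.04261697]
```

Emit:
play_rows --rows '[-0.0005,0,0,0,0,0,1,-0.0005,0,0,0,0,0,1,-0.0005,0,0,0,0,0,1,-0.0005,0,0,0,0,0,1,-0.0004,0,0,0,0,0,1,0,0,0,0,0,0,1,0,0,0,0,0,0,1,0,0,0,0,0,0,1,0.0005,0,0,0,0,0,1,0,0,0,0,0,0,1]'

```text
clock: 50.4
tcp_pos: [0.5284, 0.1743, 0.0427]
eef_rot: [-0.067, 3.141, 0.0]
force: [-3.4, 0.0, 1.2]
opening: 0.0135
grasp_force: 30.0
```

```bash
python3 -c "
from h import *
rs();print(r.sense()['tcp_pos'])"
```

```text
t 50.4 rel mm [-98.3   -0.25] z 0.0427 F [-3.36  0.18] 1.18 M [0.056 0.719] 0.046 open 0.0135 g 30.0
[0.52839796 0.17433034 0.04270019]
```

Emit:
play_rows --rows '[0.0002,0,0,0,0,0,1,0,0,0,0,0,0,1,0,0,0,0,0,0,0.5,0,0,0,0,0,0,0.5,0,0,0,0,0,0,0.5,0,0,0,0,0,0,0.5,0,0,0,0,0,0,0.5,0,0,0,0,0,0,0.5,0,0,-0.002,0,0,0,0.5,0,0,-0.004,0,0,0,0.5]'

```text
clock: 51.65
tcp_pos: [0.5281, 0.1743, 0.0488]
eef_rot: [0.067, -3.141, 0.0]
force: [0.4, 0.5, 0.2]
opening: 0.0457
grasp_force: 0.0
```

Emit:
play_rows --rows '[0,0,-0.01,0,0,0,0.5,0,0,-0.02,0,0,0,0.5,0,0,-0.03,0,0,0,0.5,0,0,-0.03,0,0,0,0.5,0.02,0,-0.03,0,0,0,0.5,0.04,0,-0.02,0,0,0,0.5,0.04,0,0,0,0,0,0.5,0.02,0,0,0,0,0,0.5,0,0,0,0,0,0,0.5,0,0,0,0,0,0,0.5]'

```text
clock: 52.9
tcp_pos: [0.4093, 0.1694, 0.1893]
eef_rot: [-0.067, 3.139, 0.001]
force: [0.4, 0.5, -0.5]
opening: 0.0461
grasp_force: 0.0
```

```bash
python3 - <<'E'
from h import *
st()
c=r.camera("side"); cv2.imwrite("pics/s4.png",cv2.resize(c["image"][170:370,190:430],None,fx=3,fy=3,interpolation=cv2.INTER_CUBIC))
E
```

```text
t 52.9 p [0.4093 0.1694 0.1893] xaxis yaw -177.57 z [ 0.001  0.001 -1.   ] F [ 0.38  0.47 -0.49] M [0.   0.03 0.03] open 0.0461 g 0.0 q [-0.71  0.2   0.24  2.08 -0.06  0.87  1.17]
```

View pics/s4.png

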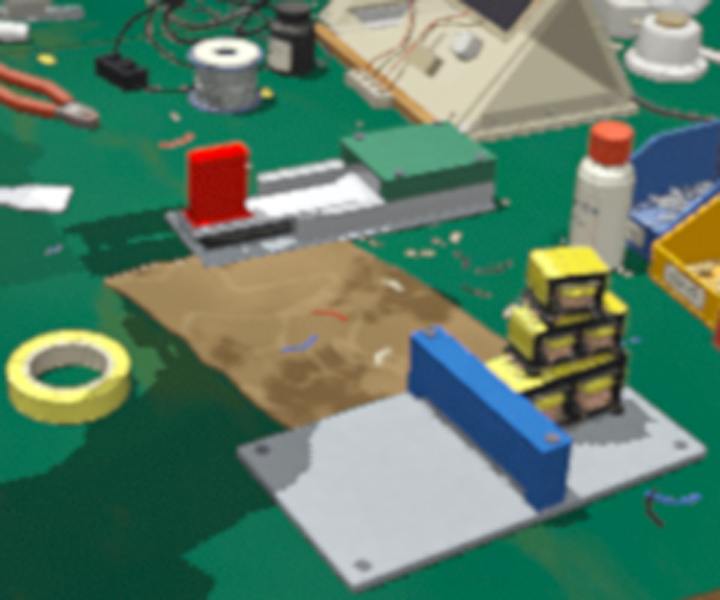

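The plate lies flat in the rack under the hood, the stack is upright behind the fence, and the bystanders have not been moved.

```bash
python3 -c "
from h import *
print(r.sign_off())"
```

```text
the job is handed in; nothing more can be done
None
```

The job is handed in at about 53 s: the stack stands upright behind the fence, the plate lies in the rack under the hood with the stop pin pushed in about 6 mm (judged from arm travel after contact), and the gripper is clear.

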